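# Hold the grinder lid at its half-way twist

## Robot

A 7-joint arm with a two-finger parallel gripper is mounted at the origin on the work surface. World frame = base frame: x ahead of the robot, y to its left, z up, the work surface at z = 0. Lengths are in mm, angles in rad, forces in N, time in s.
With the tool pointing down it reaches from about 425 to 875 mm from the base axis. Payload 8.4 kg.
Tool frame: the origin (TCP) lies at the very end of the fingers, on their centre line; the grasp point (between the pads) lies 19 mm behind it; y points along the fingers, x is the direction in which the jaws open and shut, and the axes are right-handed (so a half turn about y gives the same grasp; the last joint's range is limited). The gripper opens to 85 mm and grips with 20 to 120 N. Pads are 22 mm wide; open, the fingers measure 114 mm over their backs; the gripper's body (76 mm by 85 mm) begins 54 mm behind the grasp point. The pads swing forward as they close: fully open they stand 13 mm farther back than shut.
Start: joints at [1.176, 0.333, 0.04, 1.465, -0.013, 1.343, -0.059], TCP at [189.456, -621.747, 208.708] pointing down, gripper open.
Joint ranges: [-2.58, 2.58], [-0.38, 2.09], [-1.3, 1.39], [0.25, 2.4], [-1.5, 4.64], [0.08, 2.09], [-2.65, 2.65]. Speed limits (rad/s): [2.22, 2.22, 2.79, 2.79, 3.14, 3.14, 3.14].

## Interface

Orientations are given as a rotation vector (axis times angle).
In Python, from station import r, capture gives the robot as it stands.
- The arm moves only by the tool send_rows, never from a script. Its argument "deltas" is a list of rows, each a list of 3 entries, a list of its own where there are three numbers: the finger opening in mm, from 0 to 85.4, then the shift along the tool's x, y, z in units of 0.15 m (1.0 is 0.15 m), then the turn, a rotation vector about the tool's x, y, z in units of 180 degrees (1.0 is 180 degrees). A call has 1 to 12 rows; each row shifts and turns the commanded pose from where the row before left it, along the tool's axes as they then stand; what a row does not reach is not made up. A row lasts 1/8 s, in which the tool goes at most 62.5 mm and 10.7 degrees, less where a joint would pass 70% of its speed; a pose out of reach is approached as far as the arm can. A call with a number of a shift or a turn outside -1 to 1 is refused whole. A call with a gripper value outside its range is refused whole. The fingers move at their own pace and stop on an object; "squeeze" is the grip in N (left out, the last holds). Time passes only in rows, so rows that do not move let the fingers close. It gives the time, the measured TCP pose, the force and the opening at its end, in the units of the state.
- r.observe(): the state, without advancing time (a new reading comes with each control period).
- capture(name): name is "scene" or "top" or "wrist"; returns a dict with "img" (400x640x3 uint8, red, green, blue), "z_map" (400x640 float32, mm along the optical axis (not along the pixel's ray), 0 where there is no reading), "fx", "fy", "cx", "cy" (pixels), "view" (4x4, takes a point from world to camera coordinates). Camera axes: x right, y down, z forward; pixel columns grow to the right and rows downward; lengths in mm; the calibration is good to about 2 mm. A picture is of the moment at which its call begins.
- r.close_job(): hands the job in, once; it reports no verdict.
The state is a dict: "time_s": time; "joint_pos": joint angles; "joint_velocities": joint speeds; "joint_efforts": joint torques, N m; "ee_pos": TCP position; "eef_rot": TCP orientation; "force": force on the tool from outside, world axes, zero at the start; "wrist_torque": the same for the moment, N m; "width": finger opening in mm.
Only numpy, scipy, OpenCV 4.12 (cv2) and the standard library are available. Lean on these libraries where they do the work, as an engineer would, in place of code of your own. Each camera call takes 0.05 s, during which the arm holds its last target. There are 200 camera calls.

## Task

Put the loose bayonet lid into the collar on top of the coffee grinder so that its two lugs go down through the two entry gaps and its rim sits down on the collar. Then twist it clockwise (seen from above) against the spring to half-way between entry and lock, one eighth of a turn, without ever reaching the lock, and finish while still gripping the lid and holding it there. Leave the other things on the counter where they are.

Things in the scene. Friction and masses are not known exactly. Their poses are not given: they have to be found in the camera images.
- lid_mid (a point): Loose grey plastic lid (0.16 kg) standing on the counter on its plug, 67 mm high; the same after a half turn. Point: on its axis at the top of its round rim plate (84 mm across, 8 mm thick), 32 mm above the plug's underside. z is up, x along the grip bar. Under the plate: a plug 52 mm across, 24 mm long, tapering to 42 mm in the last 6 mm.
- lid_bar (a point): Middle of the lid's straight grip bar, 17 mm above lid_mid. The bar stands on the rim plate: 66 mm long (lid's x), 16 mm thick (lid's y), its top 35 mm above lid_mid. A small black pointer rib lies at each of its ends.
- lid_lug (a point): Outer end of one of the lid's two lugs, 36 mm from the axis along +x; the other is opposite at -x. So the lugs are in line with the bar. Each is 14 mm wide and 6 mm high, its underside 6 mm above the plug's underside. They stand out from the plug.
- grinder_mouth (a point): Centre of the collar's top on the fixed coffee grinder, 114 mm above the counter, z up. Round steel housing 86 mm high, 112 mm across (foot 124 mm); aluminium collar 90 mm across. Bore 58 mm wide, over 24 mm deep. The lid goes in with its bar along this x, either way round. When home its plate rests on the collar, lid_mid 8 mm above this point and on the same axis.
- grinder_entry (a point): One of the two entry gaps in the collar, at its top, 34 mm from the axis along +x; the other is opposite. Each is 20 mm wide and open out to 39 mm from the axis. Under the 8 mm thick lip is a channel in which the lugs turn clockwise seen from above (negative about z); the other way is blocked. One raised black rib on the shoulder outside marks entry.
- grinder_half (a point): Half-way mark: two raised black ribs on the housing's shoulder, 50 mm from the axis, 45 degrees clockwise (seen from above) from the entry at +x. The lid's bar points here when it is half-way. Same marks on the opposite side.
- grinder_lock (a point): Lock mark: three raised black ribs on the shoulder, 50 mm from the axis, 90 degrees clockwise from the entry at +x. The lock catch goes home from about 80 degrees of twist. Same marks on the opposite side.
- drive (a joint): Angle (rad) of the spring-loaded drive ring in the collar, 0 at rest, growing clockwise seen from above, to 1.5. The lugs push it: after about 0.09 rad of play it turns with the lid, so it reads about 0.70 with the lid half-way; at 1.3 the lock catch goes home. The spring resists with 0.06 N m plus 0.1 N m per rad and turns the lid back if let go.
- mug: White mug, 80 mm across, 90 mm high, upright on the counter; origin at the centre of its underside. A bystander.
- canister: Closed copper-coloured coffee can, 74 mm across, 130 mm high; origin at the centre of its underside. A bystander.
- sugar: White bowl, 100 mm across, 50 mm high, origin at the centre of its underside. A bystander.
- spoon: Steel spoon with a wooden handle, 150 mm long, lying on the counter; origin under its middle, handle towards its -x. A bystander.
Mind the look-alikes: they are no part of the job. Of the things that look like the part that bears lid_mid, the smaller one is meant. What is shaped like the part that bears grinder_mouth but red is not meant.

How it is judged (in metres and radians):
On the way, in this order (a step that is already met when the one before it is completed fails the run):
1. the lid is lifted clear of the counter (height (world z) of lid_mid above 0.1 m), for 0.1 s.
2. the lid is seated in the collar, its rim down on it (z of lid_mid in the frame of grinder_mouth below 0.011 m and horizontal distance between lid_mid and grinder_mouth below 0.006 m and angle between lid_mid's own z axis and vertical below 0.09 rad), for 0.2 s.
At the end, for the whole second after the job is handed in: The lid is home in the collar (within 3 mm of fully down, 6 mm of the axis, 5 degrees of upright), turned clockwise 45 degrees from entry within 12 degrees, the drive ring turned with it and still, and the fingers still grip the lid (over 2 N) (all of step 2 and z of lid_mid in the frame of grinder_mouth above 0.005 m and angle between the x axis of lid_mid and the x axis of grinder_mouth, either way round between 0.576 and 0.995 rad and value of joint drive between 0.42 and 1 rad and velocity of joint drive between -0.1 and 0.1 rad/s and contact force between the fingers and lid above 2 N); the arm keeps its last pose, push and grip.
It fails at once if the lid was turned into the lock (value of joint drive above 1.3 rad).
It fails at once if a bystander was moved by more than 3 cm (distance of any of mug, canister, sugar, spoon from where it was at the start of the episode above 0.03 m).
It also fails if it takes over 51 s, if anything falls off the work surface, if the arm or the gripper's body presses on something with over 40 N, if the wrist force passes 120 N, or if a joint passes its speed limit or range.

## Working session

There is one attempt and no reset: what is moved stays moved. The work goes in short steps, Python scripts to look and compute and a tool call to move; the robot and the scene stay as the last step left them, time stands still between calls to the robot, and variables do not carry over. Pictures are saved under pics/ and viewed, about 8 in all and at most 12, crops included, and the job is handed in when it is done.

Besides the shell and the picture viewer there is one more tool, called after "Request:" as name([rows], argument=value, ...), one row to a line, values as JSON. send_rows: Moves the arm, as the interface text tells. Shifts and turns lie within -1 to 1; 1 stands for 0.15 m of shift or 180 degrees of turn. Its arguments: {"type":"object","properties":{"deltas":{"type":"array","items":{"type":"array"}},"squeeze":{"type":"number"}},"required":["deltas"]}

```bash
mkdir -p pics; python3 - <<'E'
from station import r,capture
import cv2,numpy as np,pickle
s=r.observe();print(s)
for n in("top","scene"):
    c=capture(n);pickle.dump(c,open(n+".pkl","wb"));cv2.imwrite(f"pics/{n}0.png",c["img"][...,::-1]);print(n,c["fx"],c["fy"],c["cx"],c["cy"],c["view"].round(3).tolist())
E
```

```text
{'time_s': 0.0, 'joint_pos': array([ 1.17579423,  0.33392688,  0.03985541,  1.46627831, -0.01339974,
        1.34331035, -0.05850697]), 'joint_velocities': array([ 0.0002635 , -0.00043358, -0.00025711,  0.00086037, -0.00137973,
       -0.00072379, -0.00078481]), 'joint_efforts': array([-5.00123169e-04, -6.58537960e+01,  1.36493828e+00, -4.05560338e+01,
        1.65860611e-02,  1.24099263e-02, -2.26694976e-05]), 'ee_pos': array([ 189.31393541, -621.2957085 ,  207.80727946]), 'eef_rot': array([-1.33380876,  0.98961556, -0.98730278]), 'force': array([-0.12965914, -0.30330994, -0.20351503]), 'wrist_torque': array([-0.00463412,  0.00737478,  0.02744579]), 'width': 85.36729707075855}
top 372.4784822449441 372.4784822449441 323.0438574475186 194.0395367117943 [[-0.078, -0.997, -0.005, 8.637], [-0.975, 0.077, -0.206, 618.249], [0.206, -0.011, -0.979, 888.951], [0.0, 0.0, 0.0, 1.0]]
scene 414.8806341900784 414.8806341900784 321.4241524897139 200.19105375304144 [[0.616, 0.788, -0.008, -333.279], [0.659, -0.521, -0.543, -349.543], [-0.432, 0.329, -0.84, 1607.573], [0.0, 0.0, 0.0, 1.0]]
```

View pics/top0.png

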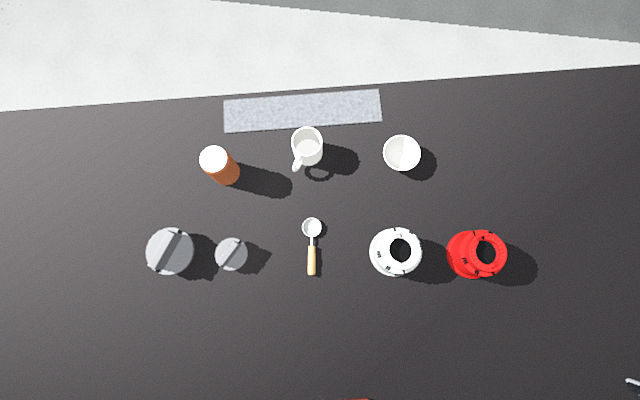

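View pics/scene0.png

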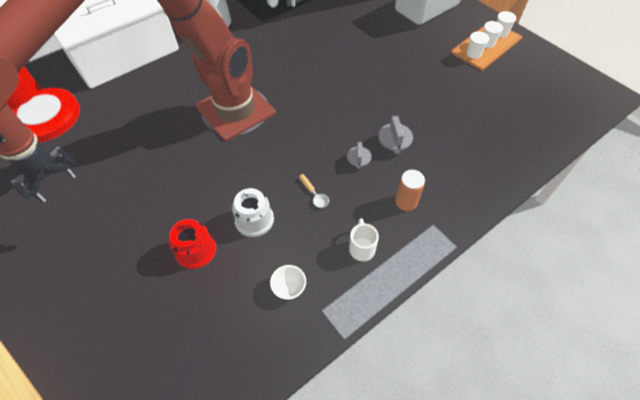

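Candidates in top view: lids are the small one at (231,254) and the larger look-alike at (170,251), and I choose the small one. Grinders are the white one at (396,252) and the red one at (478,254), and I choose the white one. In the scene view the lid is at (359,156) and the grinder at (251,211). Next I measure them and check with a crop.

```bash
cat > h.py <<'E'
import numpy as np,cv2,pickle
from scipy.spatial.transform import Rotation as R
def cloud(c):
    z=c["z_map"];v,u=np.mgrid[:z.shape[0],:z.shape[1]]
    p=np.stack([(u-c["cx"])/c["fx"]*z,(v-c["cy"])/c["fy"]*z,z],-1)
    V=c["view"];w=(p-V[:3,3])@V[:3,:3]
    w[z==0]=np.nan;return w
def ray(c,u,v,h):
    V=c["view"];d=V[:3,:3].T@np.array([(u-c["cx"])/c["fx"],(v-c["cy"])/c["fy"],1]);o=-V[:3,:3].T@V[:3,3]
    return o+d*(h-o[2])/d[2]
def ell(pts):
    (x,y),ax,a=cv2.fitEllipse(np.float32(pts[:,:2]));return x,y,ax
E
python3 - <<'E'
from h import *
def big(c,u,v,n=38,k=10): return cv2.resize(c["img"][v-n:v+n,u-n:u+n,::-1],None,fx=k,fy=k,interpolation=cv2.INTER_CUBIC)
t=pickle.load(open("top.pkl","rb"));s=pickle.load(open("scene.pkl","rb"))
a=np.hstack([big(t,231,254,19,20)[:, :],big(t,396,252,30,13)[:760,:760]] if 0 else [cv2.resize(big(t,231,254,25,8),(400,400)),cv2.resize(big(t,396,252,30,7),(400,400))])
cv2.imwrite("pics/crop1.png",a)
for n,c,lid,gr in(("top",t,(231,254),(396,252)),("scene",s,(359,156),(251,211))):
    w=cloud(c)
    def sub(p,m,lo,hi):
        q=w[p[1]-m:p[1]+m,p[0]-m:p[0]+m].reshape(-1,3);return q[(q[:,2]>lo)&(q[:,2]<hi)]
    b=sub(lid,24,58,75);pl=sub(lid,24,24,40);co=sub(gr,34,106,122)
    for k,q in(("bar",b),("plate",pl),("collar",co)):
        if len(q)<8: print(n,k,len(q));continue
        rc=cv2.minAreaRect(np.float32(q[:,:2]));ec=cv2.minEnclosingCircle(np.float32(q[:,:2]))
        e=np.linalg.eigh(np.cov(q[:,:2].T))[1][:,-1]
        print(n,k,len(q),np.median(q[:,2]).round(1),q[:,:2].mean(0).round(1),"rect",np.round(rc[0]+rc[1],1),"circ",np.round(ec[0],1),round(ec[1],1),"ang",round(np.degrees(np.arctan2(e[1],e[0])),1))
print(R.from_rotvec([-1.33380876,  0.98961556, -0.98730278]).as_matrix().round(3))
E
```

```text
top bar 187 66.7 [485.5 206.3] rect [485.6 206.6  16.1  65.7] circ [485.8 206.9] 33.2 ang 139.8
top plate 614 32.2 [484.6 203.7] rect [486.4 207.2  83.   81.7] circ [485.8 207.1] 42.0 ang -136.4
top collar 631 113.7 [ 458.1 -211.3] rect [ 459.  -211.5   87.4   88.1] circ [ 458.9 -212.1] 45.0 ang 97.3
scene bar 75 67.3 [487.4 205.6] rect [486.  206.2  13.5  67.3] circ [487.  207.4] 34.0 ang 140.0
scene plate 304 32.2 [490.7 203.9] rect [479.6 227.3  82.8 132.4] circ [491.7 233.3] 70.3 ang 70.9
scene collar 365 113.5 [ 462.5 -213.9] rect [ 460.5 -213.    89.7   88.4] circ [ 459.6 -211.6] 46.8 ang 133.3
[[ 0.292 -0.001  0.957]
 [-0.957  0.002  0.292]
 [-0.002 -1.    -0.   ]]
```

View pics/crop1.png

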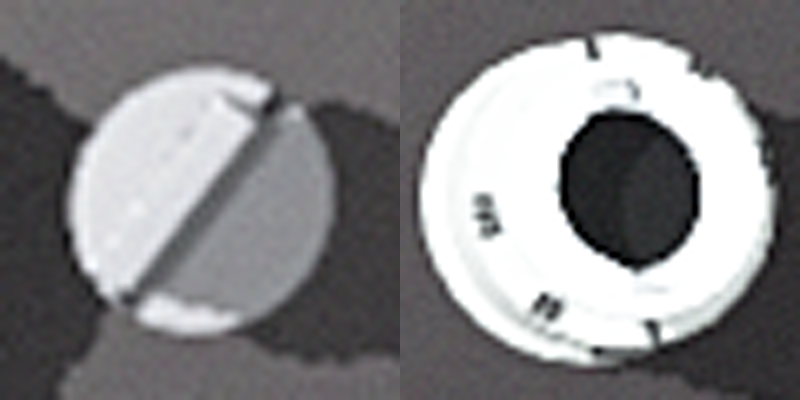

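```bash
python3 - <<'E'
from h import *
for n,(u,v) in(("top",(396,252)),("scene",(251,211))):
    c=pickle.load(open(n+".pkl","rb"));w=cloud(c);C=np.array([459.2,-211.8])
    m=36;W=w[v-m:v+m,u-m:u+m];I=c["img"][v-m:v+m,u-m:u+m].max(2)
    d=W[...,:2]-C;rr=np.hypot(d[...,0],d[...,1]);a=np.degrees(np.arctan2(d[...,1],d[...,0]))
    # gaps: cast rays to z=114; not-collar pixels (depth below top) in radius 31..37
    vv,uu=np.mgrid[v-m:v+m,u-m:u+m];o=np.array([[ray(c,x,y,114) for x,y in zip(*q)] for q in zip(uu,vv)])[...,:2]-C
    ro=np.hypot(o[...,0],o[...,1]);ao=np.degrees(np.arctan2(o[...,1],o[...,0]))
    g=(ro>31)&(ro<38)&~(W[...,2]>109)
    print(n,"gap",sorted(ao[g].round().astype(int)))
    k=(rr>44)&(rr<56)&(W[...,2]<100)&(W[...,2]>80)&(I<110)
    print("ribs",sorted(zip(a[k].round().astype(int),rr[k].round().astype(int))))
E
```

```text
top gap [np.int64(-180), np.int64(-179), np.int64(-177), np.int64(-176), np.int64(-175), np.int64(-173), np.int64(-172), np.int64(-171), np.int64(-169), np.int64(-168), np.int64(-167), np.int64(-166), np.int64(-165), np.int64(-163), np.int64(-161), np.int64(-161), np.int64(-159), np.int64(-157), np.int64(-10), np.int64(-6), np.int64(-6), np.int64(-6), np.int64(-2), np.int64(-2), np.int64(-2), np.int64(1), np.int64(2), np.int64(2), np.int64(5), np.int64(6), np.int64(7), np.int64(8), np.int64(9), np.int64(11), np.int64(13), np.int64(14), np.int64(16), np.int64(17), np.int64(18), np.int64(20), np.int64(20), np.int64(22), np.int64(96), np.int64(168), np.int64(172), np.int64(172), np.int64(172), np.int64(176), np.int64(176), np.int64(176), np.int64(179), np.int64(180)]
ribs [(np.int64(-177), np.int64(50)), (np.int64(-176), np.int64(47)), (np.int64(-175), np.int64(52)), (np.int64(-175), np.int64(54)), (np.int64(-174), np.int64(50)), (np.int64(-170), np.int64(55)), (np.int64(-147), np.int64(56)), (np.int64(-143), np.int64(56)), (np.int64(-140), np.int64(56)), (np.int64(-131), np.int64(55)),
[... 932 characters left out ...]
64), np.int64(-159), np.int64(-10), np.int64(-8), np.int64(-6), np.int64(-3), np.int64(-2), np.int64(1), np.int64(5), np.int64(8), np.int64(9), np.int64(12), np.int64(15), np.int64(17), np.int64(171), np.int64(173), np.int64(177)]
ribs [(np.int64(-94), np.int64(52)), (np.int64(-91), np.int64(50)), (np.int64(-88), np.int64(47)), (np.int64(-87), np.int64(55)), (np.int64(-84), np.int64(53)), (np.int64(-83), np.int64(50)), (np.int64(-83), np.int64(54)), (np.int64(-81), np.int64(52)), (np.int64(-79), np.int64(48)), (np.int64(-78), np.int64(50)), (np.int64(-77), np.int64(55)), (np.int64(-43), np.int64(50)), (np.int64(-43), np.int64(51)), (np.int64(-41), np.int64(46)), (np.int64(93), np.int64(54))]
```

Grinder at about (459,-212), entry direction about 5.5° with the half-way mark at -39.5°. Lid at (486,207), bar at about 140°. I grip with tool x at 50°, turn +45.5° to enter, then turn back 45°.

```bash
cat >> h.py <<'E'
def pose(s):
    m=R.from_rotvec(s["eef_rot"]).as_matrix();return [*s["ee_pos"],np.degrees(np.arctan2(m[1,0],m[0,0]))],m
def plan(wps,g,start=None):
    """wps: (x,y,z,theta_deg,nrows); rows in tool axes, tool assumed pointing down"""
    from station import r
    p,m=pose(r.observe()); p=np.array(start if start is not None else p); print("at",p.round(1),"tool y",m[:,1].round(4))
    for *w,n in wps:
        w=np.array(w,float);s=p.copy()
        for i in range(1,n+1):
            t=s+(w-s)*i/n;a=np.radians(p[3]);dx,dy,dz,da=t-p
            sh=np.round(np.array([np.cos(a)*dx+np.sin(a)*dy,-dz,-np.sin(a)*dx+np.cos(a)*dy])/150,3);tn=round(-da/180,4)
            print(f"[{g},{sh.tolist()},[0,{tn},0]]",end=",")
            sh=sh*150;p=p+[np.cos(a)*sh[0]-np.sin(a)*sh[2],np.sin(a)*sh[0]+np.cos(a)*sh[2],-sh[1],-tn*180]
        print("\n->",p.round(1))
E
python3 -c "
from h import *
plan([(590,-230,210,-11,12),(486,207,130,50,12)],85)"
```

```text
at [ 189.3 -621.4  207.9  -73.1] tool y [-5.0e-04  1.3e-03 -1.0e+00]
[85,[-0.143, -0.001, 0.276],[0,-0.0287,0]],[85,[-0.118, -0.001, 0.288],[0,-0.0288,0]],[85,[-0.091, -0.001, 0.298],[0,-0.0287,0]],[85,[-0.064, -0.002, 0.304],[0,-0.0287,0]],[85,[-0.036, -0.001, 0.309],[0,-0.0287,0]],[85,[-0.008, -0.001, 0.311],[0,-0.0288,0]],[85,[0.02, -0.001, 0.311],[0,-0.0287,0]],[85,[0.047, -0.001, 0.307],[0,-0.0287,0]],[85,[0.076, -0.001, 0.302],[0,-0.0288,0]],[85,[0.102, -0.002, 0.294],[0,-0.0287,0]],[85,[0.128, -0.001, 0.284],[0,-0.0287,0]],[85,[0.153, -0.001, 0.271],[0,-0.0287,0]],
-> [ 590.  -229.9  210.   -11. ]
[85,[-0.103, 0.044, 0.227],[0,-0.0282,0]],[85,[-0.083, 0.045, 0.236],[0,-0.0283,0]],[85,[-0.061, 0.044, 0.242],[0,-0.0282,0]],[85,[-0.04, 0.045, 0.246],[0,-0.0283,0]],[85,[-0.017, 0.044, 0.249],[0,-0.0282,0]],[85,[0.004, 0.045, 0.249],[0,-0.0283,0]],[85,[0.027, 0.044, 0.248],[0,-0.0282,0]],[85,[0.048, 0.045, 0.245],[0,-0.0282,0]],[85,[0.07, 0.044, 0.24],[0,-0.0283,0]],[85,[0.091, 0.045, 0.232],[0,-0.0282,0]],[85,[0.111, 0.044, 0.223],[0,-0.0283,0]],[85,[0.131, 0.044, 0.213],[0,-0.0282,0]],
-> [486.  207.  130.1  50. ]
```

Request:
send_rows([
  [85, [-0.143, -0.001, 0.276], [0, -0.0287, 0]],
  [85, [-0.118, -0.001, 0.288], [0, -0.0287, 0]],
  [85, [-0.091, -0.001, 0.298], [0, -0.0287, 0]],
  [85, [-0.064, -0.002, 0.304], [0, -0.0287, 0]],
  [85, [-0.036, -0.001, 0.309], [0, -0.0287, 0]],
  [85, [-0.008, -0.001, 0.311], [0, -0.0287, 0]],
  [85, [0.02, -0.001, 0.311], [0, -0.0287, 0]],
  [85, [0.047, -0.001, 0.307], [0, -0.0287, 0]],
  [85, [0.076, -0.001, 0.302], [0, -0.0287, 0]],
  [85, [0.102, -0.002, 0.294], [0, -0.0287, 0]],
  [85, [0.128, -0.001, 0.284], [0, -0.0287, 0]],
  [85, [0.153, -0.001, 0.271], [0, -0.0287, 0]],
])

```text
time_s: 1.6
ee_pos: [591.0, -229.5, 210.5]
eef_rot: [-1.566, 0.15, -0.149]
force: [-0.1, 0.2, 0.1]
width: 85.0
```

Request:
send_rows([
  [85, [-0.103, 0.044, 0.227], [0, -0.0283, 0]],
  [85, [-0.083, 0.044, 0.236], [0, -0.0283, 0]],
  [85, [-0.061, 0.044, 0.242], [0, -0.0283, 0]],
  [85, [-0.04, 0.044, 0.246], [0, -0.0283, 0]],
  [85, [-0.017, 0.044, 0.249], [0, -0.0283, 0]],
  [85, [0.004, 0.044, 0.249], [0, -0.0283, 0]],
  [85, [0.027, 0.044, 0.248], [0, -0.0283, 0]],
  [85, [0.048, 0.044, 0.245], [0, -0.0283, 0]],
  [85, [0.07, 0.044, 0.24], [0, -0.0283, 0]],
  [85, [0.091, 0.044, 0.232], [0, -0.0283, 0]],
  [85, [0.111, 0.044, 0.223], [0, -0.0283, 0]],
  [85, [0.131, 0.044, 0.213], [0, -0.0283, 0]],
])

```text
time_s: 3.1
ee_pos: [485.5, 208.8, 131.3]
eef_rot: [-1.459, -0.687, 0.686]
force: [0.1, -0.5, 0.1]
width: 84.9
```

```bash
python3 -c "
from h import *
from station import r,capture
c=capture('wrist');pickle.dump(c,open('w.pkl','wb'));cv2.imwrite('pics/w1.png',c['img'][...,::-1])
w=cloud(c).reshape(-1,3)
b=w[(np.hypot(w[:,0]-486,w[:,1]-207)<50)&(w[:,2]>60)&(w[:,2]<72)]
if len(b)>9: print(len(b),cv2.minAreaRect(np.float32(b[:,:2])),b.mean(0))
plan([(486,207,37,50,8)],85)"
```

```text
1300 ((487.30267333984375, 208.09054565429688), (15.901878356933594, 65.75765228271484), 49.87391662597656) [485.65422804 209.2633239   66.39434327]
at [483.  214.2 130.9  51. ] tool y [-9.0e-04  2.8e-03 -1.0e+00]
[85,[-0.003, 0.078, -0.006],[0,0.0007,0]],[85,[-0.003, 0.078, -0.005],[0,0.0006,0]],[85,[-0.003, 0.079, -0.006],[0,0.0007,0]],[85,[-0.003, 0.078, -0.006],[0,0.0007,0]],[85,[-0.003, 0.078, -0.006],[0,0.0006,0]],[85,[-0.003, 0.078, -0.005],[0,0.0007,0]],[85,[-0.003, 0.079, -0.006],[0,0.0007,0]],[85,[-0.003, 0.078, -0.006],[0,0.0006,0]],
-> [486. 207.  37.  50.]
```

View pics/w1.png

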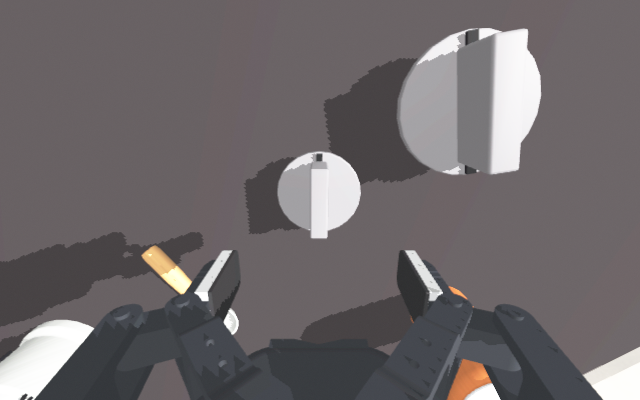

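The wrist view shows the small lid at (319,195), between the fingers, with its bar along the image columns. The large look-alike is at (470,100). The arm was still swinging, so I let it settle and then re-measure.

Request:
send_rows([
  [85, [0, 0, 0], [0, 0, 0]],
  [85, [0, 0, 0], [0, 0, 0]],
  [85, [0, 0, 0], [0, 0, 0]],
])

```text
time_s: 3.52
ee_pos: [486.8, 205.5, 131.7]
eef_rot: [-1.462, -0.681, 0.681]
force: [-0.7, -0.4, -1.0]
width: 85.1
```

```bash
python3 -c "
from h import *
from station import r,capture
c=capture('wrist')
w=cloud(c).reshape(-1,3)
b=w[(np.hypot(w[:,0]-486,w[:,1]-207)<50)&(w[:,2]>62)&(w[:,2]<72)]
print(len(b),cv2.minAreaRect(np.float32(b[:,:2])),b.mean(0))
plan([(486,207,37,50,8)],85)"
```

```text
1291 ((487.3527526855469, 208.115966796875), (15.706350326538086, 65.42111206054688), 49.615699768066406) [485.8114136  209.18296589  66.47659318]
at [486.7 205.6 131.7  50. ] tool y [ 3.e-04 -2.e-04 -1.e+00]
[85,[0.0, 0.079, 0.001],[0,-0.0,0]],[85,[0.001, 0.079, 0.001],[0,-0.0,0]],[85,[0.0, 0.079, 0.002],[0,-0.0,0]],[85,[0.001, 0.079, 0.001],[0,-0.0001,0]],[85,[0.0, 0.079, 0.001],[0,0.0,0]],[85,[0.001, 0.079, 0.001],[0,0.0,0]],[85,[0.0, 0.078, 0.002],[0,-0.0,0]],[85,[0.001, 0.079, 0.001],[0,-0.0,0]],
-> [486.  207.   37.1  50. ]
```

Request:
send_rows([
  [85, [0, 0.09, 0], [0, 0, 0]],
  [85, [0, 0.1, 0.002], [0, 0, 0]],
  [85, [0, 0.1, 0.002], [0, 0, 0]],
  [85, [0, 0.1, 0.002], [0, 0, 0]],
  [85, [0, 0.1, 0.002], [0, 0, 0]],
  [85, [0, 0.08, 0], [0, 0, 0]],
  [85, [0, 0.05, 0], [0, 0, 0]],
  [85, [0, 0, 0], [0, 0, 0]],
  [85, [0, 0, 0], [0, 0, 0]],
])

```text
time_s: 4.7
ee_pos: [485.8, 207.4, 39.1]
eef_rot: [-1.461, -0.683, 0.682]
force: [0.6, 0.4, -0.3]
width: 84.7
```

Request:
send_rows([
  [10, [0, 0, 0], [0, 0, 0]],
  [10, [0, 0, 0], [0, 0, 0]],
  [10, [0, 0, 0], [0, 0, 0]],
  [10, [0, 0, 0], [0, 0, 0]],
  [10, [0, 0, 0], [0, 0, 0]],
  [10, [0, 0, 0], [0, 0, 0]],
], squeeze=60)

```text
time_s: 5.45
ee_pos: [485.7, 207.4, 38.9]
eef_rot: [-1.461, -0.683, 0.682]
force: [0.1, 1.1, 2.8]
width: 13.5
```

```bash
python3 -c "
from h import *
from station import r
s=r.observe();print(s['width'],s['force'],s['joint_pos'].round(2))
plan([(486,207,200,50,7)],10)"
```

```text
13.53354572040895 [0.09857901 1.13354698 2.78558372] [ 0.17  0.34 -0.76  1.92  0.28  0.99  0.16]
at [485.7 207.4  38.9  50.1] tool y [ 5.e-04  3.e-04 -1.e+00]
[10,[-0.0, -0.153, -0.0],[0,0.0001,0]],[10,[-0.0, -0.154, -0.001],[0,0.0,0]],[10,[-0.0, -0.153, -0.0],[0,0.0001,0]],[10,[-0.0, -0.154, -0.001],[0,0.0,0]],[10,[-0.0, -0.153, -0.0],[0,0.0001,0]],[10,[-0.001, -0.154, -0.001],[0,0.0,0]],[10,[0.0, -0.153, -0.0],[0,0.0001,0]],
-> [485.9 207.  200.   50. ]
```

Request:
send_rows([
  [10, [0, -0.08, 0], [0, 0, 0]],
  [10, [0, -0.15, 0], [0, 0, 0]],
  [10, [0, -0.2, 0], [0, 0, 0]],
  [10, [0, -0.2, 0], [0, 0, 0]],
  [10, [0, -0.2, 0], [0, 0, 0]],
  [10, [0, -0.15, 0], [0, 0, 0]],
  [10, [0, -0.1, 0], [0, 0, 0]],
  [10, [0, 0, 0], [0, 0, 0]],
  [10, [0, 0, 0], [0, 0, 0]],
])

```text
time_s: 6.58
ee_pos: [484.9, 206.9, 199.7]
eef_rot: [-1.461, -0.681, 0.683]
force: [0.0, 0.3, -2.2]
width: 13.8
```

```bash
python3 -c "
from h import *
from station import r
s=r.observe();print(s['width'],s['force'])
plan([(580,10,200,72,9),(459.2,-211.8,195,95.5,11)],10)"
```

```text
13.785779782854764 [ 0.02869571  0.32113308 -2.24250242]
at [484.9 206.9 199.7  50.1] tool y [-1.4e-03 -4.0e-04 -1.0e+00]
[10,[-0.067, -0.0, -0.148],[0,-0.0135,0]],[10,[-0.072, -0.0, -0.144],[0,-0.0136,0]],[10,[-0.079, -0.001, -0.142],[0,-0.0135,0]],[10,[-0.085, 0.0, -0.138],[0,-0.0136,0]],[10,[-0.091, -0.0, -0.134],[0,-0.0135,0]],[10,[-0.096, -0.0, -0.13],[0,-0.0135,0]],[10,[-0.102, -0.0, -0.126],[0,-0.0136,0]],[10,[-0.107, -0.001, -0.122],[0,-0.0135,0]],[10,[-0.112, 0.0, -0.116],[0,-0.0136,0]],
-> [579.9  10.  200.   72. ]
[10,[-0.15, 0.003, 0.028],[0,-0.0119,0]],[10,[-0.15, 0.003, 0.034],[0,-0.0118,0]],[10,[-0.148, 0.003, 0.039],[0,-0.0119,0]],[10,[-0.146, 0.003, 0.045],[0,-0.0119,0]],[10,[-0.145, 0.003, 0.05],[0,-0.0118,0]],[10,[-0.142, 0.003, 0.055],[0,-0.0119,0]],[10,[-0.141, 0.003, 0.061],[0,-0.0119,0]],[10,[-0.138, 0.003, 0.066],[0,-0.0118,0]],[10,[-0.136, 0.003, 0.071],[0,-0.0119,0]],[10,[-0.132, 0.003, 0.076],[0,-0.0119,0]],[10,[-0.13, 0.003, 0.081],[0,-0.0118,0]],
-> [ 459.2 -211.8  195.1   95.5]
```

Request:
send_rows([
  [10, [-0.067, 0, -0.148], [0, -0.0135, 0]],
  [10, [-0.072, 0, -0.144], [0, -0.0136, 0]],
  [10, [-0.079, 0, -0.142], [0, -0.0135, 0]],
  [10, [-0.085, 0, -0.138], [0, -0.0136, 0]],
  [10, [-0.091, 0, -0.134], [0, -0.0135, 0]],
  [10, [-0.096, 0, -0.13], [0, -0.0135, 0]],
  [10, [-0.102, 0, -0.126], [0, -0.0136, 0]],
  [10, [-0.107, 0, -0.122], [0, -0.0135, 0]],
  [10, [-0.112, 0, -0.116], [0, -0.0136, 0]],
])

```text
time_s: 7.7
ee_pos: [580.1, 9.6, 199.3]
eef_rot: [-1.339, -0.975, 0.977]
force: [0.4, 1.0, -2.3]
width: 13.4
```

Request:
send_rows([
  [10, [-0.15, 0.003, 0.028], [0, -0.0119, 0]],
  [10, [-0.15, 0.003, 0.034], [0, -0.0118, 0]],
  [10, [-0.148, 0.003, 0.039], [0, -0.0119, 0]],
  [10, [-0.146, 0.003, 0.045], [0, -0.0119, 0]],
  [10, [-0.145, 0.003, 0.05], [0, -0.0118, 0]],
  [10, [-0.142, 0.003, 0.055], [0, -0.0119, 0]],
  [10, [-0.141, 0.003, 0.061], [0, -0.0119, 0]],
  [10, [-0.138, 0.003, 0.066], [0, -0.0118, 0]],
  [10, [-0.136, 0.003, 0.071], [0, -0.0119, 0]],
  [10, [-0.132, 0.003, 0.076], [0, -0.0119, 0]],
  [10, [-0.13, 0.003, 0.081], [0, -0.0118, 0]],
])

```text
time_s: 9.07
ee_pos: [458.7, -211.8, 194.5]
eef_rot: [-1.16, -1.28, 1.28]
force: [-0.2, -0.1, -2.0]
width: 13.9
```

Request:
send_rows([
  [10, [0, 0, 0], [0, 0, 0]],
  [10, [0, 0, 0], [0, 0, 0]],
  [10, [0, 0, 0], [0, 0, 0]],
  [10, [0, 0, 0], [0, 0, 0]],
])

```text
time_s: 9.57
ee_pos: [460.0, -210.8, 195.6]
eef_rot: [-1.162, -1.28, 1.28]
force: [-1.1, -0.2, -1.7]
width: 13.7
```

```bash
python3 -c "
from h import *
from station import r,capture
s=r.observe();print(s['time_s'],s['joint_pos'].round(2),s['width'])
out=[]
for n in('wrist','scene','top'):
    c=capture(n);pickle.dump(c,open(n+'1.pkl','wb'));w=cloud(c)
    if n=='wrist': out.append(cv2.resize(c['img'],(480,300)))
    else:
        q=c['view'][:3,:3]@np.array([459,-212,150])+c['view'][:3,3];u=int(c['fx']*q[0]/q[2]+c['cx']);v=int(c['fy']*q[1]/q[2]+c['cy'])
        out.append(cv2.resize(c['img'][v-50:v+50,u-50:u+50],(300,300),interpolation=cv2.INTER_CUBIC))
    W=w.reshape(-1,3);d=np.hypot(W[:,0]-459,W[:,1]+212)
    for k,lo,hi in(('plate',183,193),('collar',110,117)):
        b=W[(d<55)&(W[:,2]>lo)&(W[:,2]<hi)]
        if len(b)>20: print(n,k,len(b),np.round(cv2.minEnclosingCircle(np.float32(b[:,:2]))[0],1),round(cv2.minEnclosingCircle(np.float32(b[:,:2]))[1],1),np.median(b[:,2]).round(1))
cv2.imwrite('pics/o1.png',np.hstack([cv2.resize(out[0],(480,300))[:, 100:380],out[1],out[2]][:2]+[cv2.resize(out[2],(220,300))])[...,::-1])
cv2.imwrite('pics/w2.png',pickle.load(open('wrist1.pkl','rb'))['img'][...,::-1])
plan([(459.2,-211.8,195,95.5,1)],10)"
```

```text
9.575 [ 0.91  0.09 -0.59  1.8   0.05  1.27  1.97] 13.670846294288253
wrist plate 6284 [ 460.5 -209.7] 41.8 188.7
wrist collar 1405 [ 453.7 -212.7] 44.2 113.6
scene plate 373 [ 461.5 -210.1] 42.1 188.5
scene collar 214 [ 461.7 -212.9] 45.3 113.4
top plate 339 [ 459.4 -209.7] 41.7 189.5
top collar 219 [ 457.8 -208.6] 44.1 113.8
at [ 459.8 -211.2  195.7   95.5] tool y [ 1.e-04  0.e+00 -1.e+00]
[10,[-0.003, 0.005, 0.005],[0,0.0001,0]],
-> [ 459.1 -211.7  194.9   95.5]
```

View pics/w2.png

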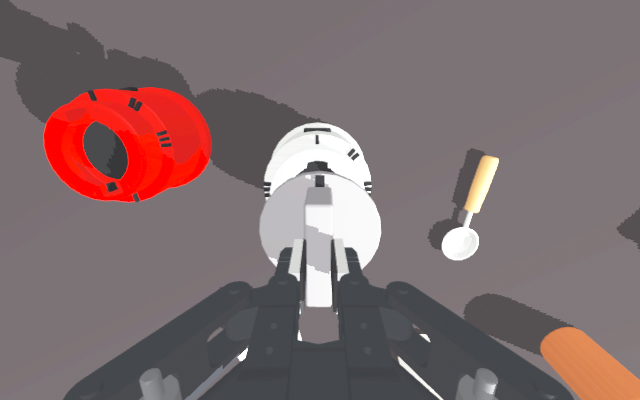

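The wrist view shows the bar in line with the single entry rib (318,139) and the gap (318,165). I correct about 2 mm in y and 1 mm in x and go down to just above the collar.

Request:
send_rows([
  [10, [-0.006, 0.06, 0.004], [0, 0, 0]],
  [10, [-0.006, 0.08, 0.003], [0, 0, 0]],
  [10, [0, 0.07, 0], [0, 0, 0]],
  [10, [0, 0.04, 0], [0, 0, 0]],
  [10, [0, 0, 0], [0, 0, 0]],
  [10, [0, 0, 0], [0, 0, 0]],
  [10, [0, 0, 0], [0, 0, 0]],
])

```text
time_s: 10.6
ee_pos: [459.1, -213.4, 158.5]
eef_rot: [-1.163, -1.28, 1.28]
force: [0.3, -0.3, -1.8]
width: 13.6
```

Request:
send_rows([
  [10, [0, 0.02, 0], [0, 0, 0]],
  [10, [0, 0.02, 0], [0, 0, 0]],
  [10, [0, 0.02, 0], [0, 0, 0]],
  [10, [0, 0.02, 0], [0, 0, 0]],
  [10, [0, 0, 0], [0, 0, 0]],
])

```text
time_s: 11.22
ee_pos: [458.6, -213.3, 145.9]
eef_rot: [-1.162, -1.279, 1.279]
force: [-0.5, 0.3, -1.4]
width: 13.4
```

Request:
send_rows([
  [10, [0, 0.015, 0], [0, 0, 0]],
  [10, [0, 0.015, 0], [0, 0, 0]],
  [10, [0, 0.015, 0], [0, 0, 0]],
  [10, [0, 0, 0], [0, 0, 0]],
])

```text
time_s: 11.72
ee_pos: [458.7, -213.3, 139.2]
eef_rot: [-1.162, -1.279, 1.279]
force: [-0.2, -0.5, -1.5]
width: 13.8
```

Request:
send_rows([
  [10, [0, 0.015, 0], [0, 0, 0]],
  [10, [0, 0.015, 0], [0, 0, 0]],
  [10, [0, 0, 0], [0, 0, 0]],
])

```text
time_s: 12.1
ee_pos: [458.7, -213.3, 134.7]
eef_rot: [-1.162, -1.279, 1.279]
force: [-0.1, 0.1, -1.3]
width: 13.5
```

Lugs are through with no contact. Continuing to the rim.

Request:
send_rows([
  [10, [0, 0.015, 0], [0, 0, 0]],
  [10, [0, 0.012, 0], [0, 0, 0]],
  [10, [0, 0, 0], [0, 0, 0]],
])

```text
time_s: 12.48
ee_pos: [458.7, -213.3, 130.7]
eef_rot: [-1.162, -1.279, 1.279]
force: [0.6, -0.5, -1.2]
width: 13.6
```

Request:
send_rows([
  [10, [0, 0.01, 0], [0, 0, 0]],
  [10, [0, 0.007, 0], [0, 0, 0]],
  [10, [0, 0, 0], [0, 0, 0]],
  [10, [0, 0, 0], [0, 0, 0]],
])

```text
time_s: 12.98
ee_pos: [459.1, -213.0, 128.9]
eef_rot: [-1.162, -1.28, 1.28]
force: [-2.0, 1.8, 4.6]
width: 13.7
```

Rim contact (about 6 N up). Now twist clockwise, stopping short of 45° to check.

Request:
send_rows([
  [10, [0, 0, 0], [0, 0.015, 0]],
  [10, [0, 0, 0], [0, 0.02, 0]],
  [10, [0, 0, 0], [0, 0.025, 0]],
  [10, [0, 0, 0], [0, 0.025, 0]],
  [10, [0, 0, 0], [0, 0.025, 0]],
  [10, [0, 0, 0], [0, 0.02, 0]],
  [10, [0, 0, 0], [0, 0.02, 0]],
  [10, [0, 0, 0], [0, 0, 0]],
  [10, [0, 0, 0], [0, 0, 0]],
], squeeze=80)

```text
time_s: 14.1
ee_pos: [460.1, -212.9, 129.2]
eef_rot: [-1.364, -0.932, 0.929]
force: [1.8, 4.3, 5.8]
width: 13.0
```

```bash
cat > chk.py <<'E'
from h import *
from station import r,capture
s=r.observe();print(s['force'].round(1),s['wrist_torque'].round(2),s['width'])
for n in('wrist','scene','top'):
    c=capture(n);W=cloud(c).reshape(-1,3);d=np.hypot(W[:,0]-459,W[:,1]+212)
    if n=='wrist': cv2.imwrite('pics/w_%d.png'%(s['time_s']*100),c['img'][...,::-1])
    b=W[(d<45)&(W[:,2]>118)&(W[:,2]<126)];e=cv2.minEnclosingCircle(np.float32(b[:,:2]))
    print(n,'plate',len(b),np.round(e[0],1),round(e[1],1),np.median(b[:,2]).round(1))
    b=W[(d<36)&(W[:,2]>154)&(W[:,2]<161)]
    if len(b)>30: print(n,'bar',len(b),np.round(sum(map(tuple,cv2.minAreaRect(np.float32(b[:,:2]))[:2]),()),1),cv2.minAreaRect(np.float32(b[:,:2]))[2])
plan([(458.9,-212.8,128.9,50.5,1)],10)
E
python3 chk.py
```

```text
[1.8 4.3 5.8] [ 0.72 -0.47  0.12] 12.950258855984533
wrist plate 6272 [ 461.2 -212.5] 41.9 122.3
wrist bar 2884 [ 459.8 -214.5   36.7   66.2] 52.06675720214844
scene plate 337 [ 461.  -212.3] 43.0 122.4
scene bar 87 [ 462.4 -213.    30.5   64.6] 53.53929138183594
top plate 280 [ 459.6 -212.2] 41.5 122.7
top bar 56 [ 443.5 -202.    33.    15.1] 5.3749213218688965
at [ 460.1 -212.9  129.2   68.6] tool y [ 2.3e-03 -1.0e-04 -1.0e+00]
[10,[-0.002, 0.002, 0.008],[0,0.1008,0]],
-> [ 458.9 -212.7  128.9   50.5]
```

Request:
send_rows([
  [10, [0, 0, 0], [0, 0.02, 0]],
  [10, [0, 0, 0], [0, 0.025, 0]],
  [10, [0, 0, 0.003], [0, 0.025, 0]],
  [10, [0, 0, 0.003], [0, 0.02, 0]],
  [10, [0, 0, 0], [0, 0.01, 0]],
  [10, [0, 0, 0], [0, 0, 0]],
  [10, [0, 0, 0], [0, 0, 0]],
  [10, [0, 0, 0], [0, 0, 0]],
  [10, [0, 0, 0], [0, 0, 0]],
])

```text
time_s: 15.38
ee_pos: [459.8, -212.9, 129.3]
eef_rot: [-1.461, -0.692, 0.688]
force: [4.9, 1.0, 4.3]
width: 13.2
```

```bash
python3 chk.py; ls pics
```

```text
[4.9 1.  4.3] [ 0.23 -1.11  0.28] 13.21415355527997
wrist plate 6288 [ 461.2 -212.8] 41.9 122.4
wrist bar 2860 [ 461.4 -211.3   36.    66.7] 66.56233978271484
scene plate 317 [ 461.2 -212.2] 42.9 122.5
scene bar 68 [ 464.5 -218.5   34.4   52.1] 25.77020835876465
top plate 317 [ 455.1 -206.8] 40.8 122.6
top bar 63 [ 444.8 -200.6   16.9   28.8] 66.55154418945312
at [ 459.8 -213.   129.3   50.6] tool y [ 3.4e-03 -9.0e-04 -1.0e+00]
[10,[-0.003, 0.003, 0.005],[0,0.0008,0]],
-> [ 458.9 -212.8  128.9   50.5]
crop1.png
o1.png
scene0.png
top0.png
w1.png
w2.png
w_1410.png
w_1537.png
```

View pics/w_1537.png

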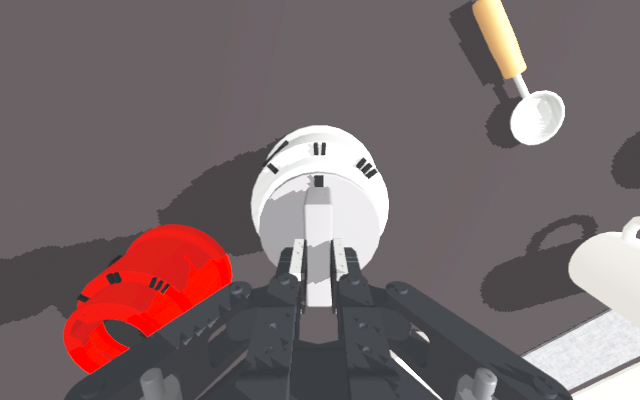

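The lid's pointer (319,181) points at the double half-way rib (319,149) and the rim is down at z≈122.4. Handing in.

```bash
python3 -c "
from station import r
s=r.observe();print(s['time_s'],s['joint_velocities'].round(3),s['width']);print(r.close_job())"
```

```text
15.525 [ 0.     0.     0.     0.     0.     0.001 -0.001] 12.555272737553
the job is handed in; nothing more can be done
None
```

The small grey lid is seated in the white grinder's collar and held at the half-way mark. I handed the job in at 15.5 s with the gripper still squeezing at 80 N; no verdict came back.

- **Seating:** the lugs went down through the entry gaps without contact, and the rim landed with about 6 N of upward force.
- **Twist:** the tool turned about 45° clockwise (tool angle from 95.5° to 50.6°). In the last wrist picture the lid's pointer lines up with the two-rib half-way mark. The drive angle itself cannot be read.
- **Fit:** lid_mid measured z ≈ 122.5 mm against an expected 122, and about 1–2 mm off the collar axis in the wrist and scene views.
- **Grip and holding:** the fingers stood at 12.6–13.2 mm, and the wrist torque about vertical was about 0.28 N m with the arm still. Part of that torque may be rubbing or an off-centre push, since the spring alone should give about 0.13 N m.
- **Disagreement:** at the end, the plate position from the top view and most of the bar fits were off, by up to 7 mm for the plate. I put this down to the gripper hiding or mixing into those points and did not use them.
- **Bystanders:** nothing came near them on the way. I did not measure their positions again at the end.

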